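# Feed a bucking block through the flap of a return chute

## Robot

A 7-joint arm with a two-finger parallel gripper is mounted at the origin on a cart in front of the work surface, level with it; the furniture and walls round the work are solid. World frame = base frame: x ahead of the robot, y to its left, z up, the work surface at z = 0. Lengths are in m, angles in rad, forces in N, time in s.
With the tool pointing down it reaches from about 0.4 to 0.85 m from the base axis. Payload 4.5 kg.
Tool frame: the origin (TCP) lies midway between the tips of the shut fingers; the grasp point (between the pads) lies 19 mm behind it; y points along the fingers, z is the direction in which the jaws open and shut, and the axes are right-handed (so a half turn about y gives the same grasp; the last joint's range is limited). The gripper opens to 88 mm and grips with 3 to 60 N. Pads are 18 mm wide; open, the fingers measure 123 mm over their backs; the gripper's body (75 mm by 187 mm) begins 45 mm behind the grasp point.
Start: joints at [1.179, 0.689, -0.195, 1.565, 0.157, 0.902, -0.215], TCP at [0.258, -0.569, 0.239] pointing down, gripper open.
Joint ranges: [-3.01, 3.01], [-0.46, 2.08], [-1.47, 1.51], [0.13, 2.56], [-1, 4.14], [0.04, 2.09], [-2.66, 2.66]. Speed limits (rad/s): [2.57, 2.57, 3.14, 3.14, 3.14, 3.14, 3.14].

## Interface

Orientations are given as a rotation vector (axis times angle).
In Python, from bench import robot gives the robot as it stands.
- The arm moves only by the tool send_rows, never from a script. Its argument "series" is a list of rows, each a list of 7 numbers: the shift along the tool's x, y, z as a fraction of full scale, then the turn, a rotation vector about the tool's x, y, z as a fraction of full scale, then the gripper command: -1 is fully open, 1 is shut, values between are in proportion. A call has exactly 10 rows; each row shifts and turns the commanded pose from where the row before left it, along the tool's axes as they then stand; what a row does not reach is not made up. Full scale, the value 1, is 0.03 m for a shift and 0.12 rad for a turn. A row lasts 1/12 s, in which the tool goes at most 41.7 mm and 7.16 degrees, less where a joint would pass 70% of its speed; a pose out of reach is approached as far as the arm can. A call with a number of a shift or a turn outside -1 to 1 is refused whole. A call with a gripper value outside its range is refused whole. The fingers move at their own pace and stop on an object; "grip_force" is the grip in N (left out, the last holds). Time passes only in rows, so rows that do not move let the fingers close, or fill a call up. It gives the time, the measured TCP pose, the force and the opening at its end, in the units of the state.
- robot.read_state(): the state, without advancing time (a new reading comes with each control period).
- robot.camera(name): name is "side" or "top" or "wrist"; returns a dict with "frame" (384x512x3 uint8, red, green, blue), "depth" (384x512 float32, m along the optical axis (not along the pixel's ray), 0 where there is no reading), "intrinsics" (3x3 intrinsics, pixels), "eye" and "attitude" of the camera in the world. Camera axes: x right, y down, z forward; pixel columns grow to the right and rows downward; lengths in m; the calibration is good to about 2 mm. A picture is of the moment at which its call begins.
- robot.job_done(): hands the job in, once; it reports no verdict.
The state is a dict: "time": time; "joints": joint angles; "joint_vel": joint speeds; "effort": joint torques, N m; "tcp_pos": TCP position; "ee_rot": TCP orientation; "contact_force": force on the tool from outside, world axes, zero at the start; "ft_torque": the same for the moment, N m; "width": opening from 0.0 (shut) to 1.0 (fully open).
Only numpy, scipy, OpenCV 4.12 (cv2) and the standard library are available. Lean on these libraries where they do the work, as an engineer would, in place of code of your own. Each camera call takes 0.05 s, during which the arm holds its last target. There are 200 camera calls.

## Task

Push the wooden block along the ledge of the grey return chute so that it swings the hanging metal flap open and slides through onto the slide behind, then draw the fingers back out so that the flap swings shut on its own. Only push the block with the fingertips, never pick it up. Leave the nut, the clapper and the cow bell lying round the chute alone.

Things in the scene. Friction and masses are not known exactly. Their poses are not given: they have to be found in the camera images.
- chute: Grey sheet-metal return chute fixed to the worktop, 345 x 146 mm over its feet, 133 mm high. Origin on the worktop straight below the flap's hinge axis, midway across; +x is the feed direction (ledge to slide), +y left along the feed, z up. In this frame: level ledge x -175 to +40 mm, throat cheeks x -30 to +30 mm, then the smooth slide, falling at 22 deg from the ledge to an end wall at x = +166 mm.
- ledge (a point): Middle of the ledge top at the chute's x = -100 mm. Ledge 120 mm wide, 55 mm high, open at its feed end (x = -175) and running on level 40 mm past the flap. Two upright steel guides on it, 20 mm high, narrow the way from 112 mm clear at x = -115 to 68 mm at x = -30.
- throat (a point): Middle of the ledge top straight below the shut flap. Cheeks 72 mm apart inside, tops 78 mm above the ledge. The flap hangs from two side arms, 54 mm clear between them, with no bar or roof across: fingers pointing down can follow the block through. Once the block's middle is past the ledge's end (40 mm beyond this point) it tips over and slides down by itself.
- tray (a point): Point on the middle of the slide's face, 20 mm above the worktop, 38 mm before the end wall. The slide is slippery polished steel, 92 mm wide inside, between side and end walls that rise 60 mm above the worktop, open on top. The block comes to rest on it against the end wall; nothing need be done here.
- flap (a joint): Aluminium flap, 64 mm wide, 12 g, hinged about the chute's y axis 68 mm above the ledge (123 mm above the worktop). 0 = hanging shut; grows (rad) as its lower edge swings forward to the chute's +x, up to 1.45; it opens only that way and falls shut by its own weight.
- flap_edge (a point): Middle of the flap's lower edge; 2 mm above the ledge when shut. The plate reaches from here to 34 mm higher; above that are only its two side arms. With the block under it the flap stands at about 1.1 rad and the plate's upper edge is 28 mm past the hinge line, so pushing fingers fit behind it; they must follow the block to 5 to 20 mm past the hinge line before it slides away.
- block: Hardwood bucking block, 46 x 76 x 38 mm, about 0.09 kg, lying on the ledge before the flap, its long axis roughly along the feed. Origin at the centre of its underside; its y axis is the 76 mm length, z up.
- nut: Bystander: M16 steel nut lying on the worktop beside the slide, 30 x 34 x 14 mm. Origin at the centre of its underside.
- clapper: Bystander: dark bell clapper, a rod with a ball end, 79 x 18 x 18 mm, lying on the worktop right of the chute. Origin at the centre of its underside.
- bell: Bystander: pressed copper-coloured cow bell lying on its flat side right of the chute, 88 x 82 x 53 mm. Origin at the centre of its underside.

How it is judged:
On the way, in this order (a step that is already met when the one before it is completed fails the run):
1. the block, sliding on the ledge, stands under the flap and holds it open (at least 0.5 rad) (value of joint flap above 0.5 rad and x of block in the frame of chute between -0.035 and 0.06 m and z of block in the frame of chute between 0.045 and 0.066 m), for 0.1 s.
2. the block has dropped down the slide (x of block in the frame of chute between 0.09 and 0.165 m and y of block in the frame of chute between -0.046 and 0.046 m and height (world z) of block below 0.045 m), for 0.2 s.
At the end, for the whole second after the job is handed in: The block lies at rest in the slide behind the flap (origin 90 to 165 mm past the hinge line, within 46 mm of the middle, lower than 45 mm above the worktop), and the flap hangs shut (below 0.08 rad) (all of step 2 and value of joint flap below 0.08 rad and linear speed of block below 0.02 m/s); the robot touches nothing.
It fails at once if the block is lifted more than 20 mm off the ledge (z of block in the frame of chute above 0.075 m).
It fails at once if the nut is shifted more than 15 mm (distance of nut from where it was at the start of the episode above 0.015 m).
It fails at once if the clapper is shifted more than 15 mm (distance of clapper from where it was at the start of the episode above 0.015 m).
It fails at once if the cow bell is shifted more than 15 mm (distance of bell from where it was at the start of the episode above 0.015 m).
It also fails if it takes over 45 s, if anything falls off the work surface, if the arm or the gripper's body presses on something with over 40 N, if the wrist force passes 120 N, or if a joint passes its speed limit or range.

## Working session

There is one attempt and no reset: what is moved stays moved. The work goes in short steps, Python scripts to look and compute and a tool call to move; the robot and the scene stay as the last step left them, time stands still between calls to the robot, and variables do not carry over. Pictures are saved under pics/ and viewed, about 8 in all and at most 12, crops included, and the job is handed in when it is done.

Besides the shell and the picture viewer there is one more tool, called as name(argument=value, ...) on one line, values as JSON. send_rows: Moves the arm, as the interface text tells. Its arguments: {"type":"object","properties":{"series":{"type":"array","items":{"type":"array","items":{"type":"number"}}},"grip_force":{"type":"number"}},"required":["series"]}

```bash
mkdir -p pics; ls
python3 - <<'E'
from bench import robot
import cv2,numpy as np
s=robot.read_state();print({k:np.round(v,3) for k,v in s.items()})
for n in("top","side"):
    c=robot.camera(n);np.savez(n+"0.npz",**c)
    print(n,c["intrinsics"],c["eye"],c["attitude"])
    cv2.imwrite(f"pics/{n}0.png",cv2.cvtColor(c["frame"],cv2.COLOR_RGB2BGR))
E
```

```text
pics
{'time': np.float64(0.0), 'joints': array([ 1.179,  0.69 , -0.195,  1.566,  0.157,  0.902, -0.215]), 'joint_vel': array([-0.001,  0.002,  0.001,  0.   ,  0.002, -0.002,  0.   ]), 'effort': array([ 1.0000e-03, -5.2756e+01, -1.2670e+00, -1.5343e+01, -5.3000e-02,
        7.0000e-03,  0.0000e+00]), 'tcp_pos': array([ 0.258, -0.569,  0.238]), 'ee_rot': array([-0.43 ,  1.988, -1.985]), 'contact_force': array([ 0.315, -0.587,  0.43 ]), 'ft_torque': array([-0.043, -0.015,  0.013]), 'width': np.float64(1.004)}
top [[419.71008069   0.         252.74495584]
 [  0.         419.71008069 188.53980947]
 [  0.           0.           1.        ]] [ 0.4269484  -0.06738578  1.31468318] [-2.14722991  2.18801676 -0.11324948]
side [[373.48172613   0.         255.65470125]
 [  0.         373.48172613 192.44519065]
 [  0.           0.           1.        ]] [0.59722527 0.88473907 0.50950712] [-0.03865539 -2.6137927   1.6886574 ]
```

View pics/top0.png

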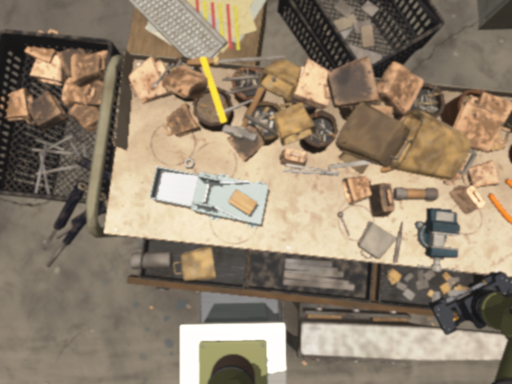

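View pics/side0.png

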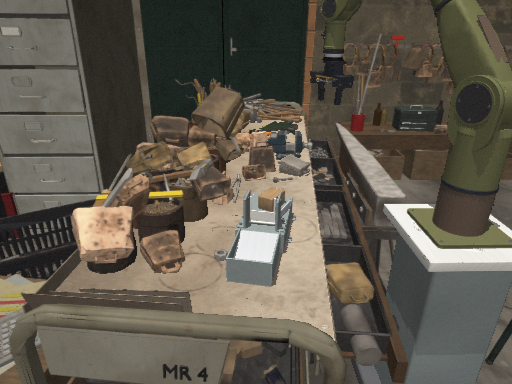

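The top view shows the chute at (153-268, 168-225), with the feed running leftwards (about world +y). The block is at about (243,202) on the ledge, and the arm is at lower right, clear of it. Next I'll measure both by depth and colour.

```bash
cat > h.py <<'E'
import numpy as np,cv2
from scipy.spatial.transform import Rotation as R
def cloud(c):
    K=c["intrinsics"];d=c["depth"];v,u=np.mgrid[:d.shape[0],:d.shape[1]]
    p=np.stack([(u-K[0,2])/K[0,0]*d,(v-K[1,2])/K[1,1]*d,d],-1)
    return p@R.from_rotvec(c["attitude"]).as_matrix().T+c["eye"]
def proj(c,P):
    q=(np.atleast_2d(P)-c["eye"])@R.from_rotvec(c["attitude"]).as_matrix()
    return q[:,:2]/q[:,2:]*c["intrinsics"][0,0]+c["intrinsics"][:2,2]
def ray(c,uv,z):
    K=c["intrinsics"];uv=np.atleast_2d(uv).astype(float)
    d=np.c_[(uv-K[:2,2])/K[0,0],np.ones(len(uv))]@R.from_rotvec(c["attitude"]).as_matrix().T
    return c["eye"]+d*((z-c["eye"][2])/d[:,2])[:,None]
E
python3 - <<'E'
from h import *
c=dict(np.load("top0.npz"));P=cloud(c);f=c["frame"];hsv=cv2.cvtColor(f,cv2.COLOR_RGB2HSV)
print("table z",np.median(P[215:230,130:150,2]))
x0,y0,w,h=140,150,150,90
for (u,v) in [(243,202),(225,190),(260,205),(175,187),(207,190),(190,185)]: print(u,v,hsv[v,u],P[v,u].round(3))
sub=np.zeros(f.shape[:2],np.uint8);sub[y0:y0+h,x0:x0+w]=1
blk=((hsv[...,0]<25)&(hsv[...,1]>70)&(P[...,2]>.075)&(P[...,2]<.105)&(sub>0)).astype(np.uint8)
cs=max(cv2.findContours(blk,0,2)[0],key=cv2.contourArea)
r=cv2.minAreaRect(cs);b=cv2.boxPoints(r);print("block",r,ray(c,b,.093).round(4),ray(c,r[0],.093).round(4), np.median(P[blk>0],0))
led=((abs(P[...,2]-.055)<.006)&(sub>0)&(hsv[...,0]>60)).astype(np.uint8)
allc=((P[...,2]>.012)&(sub>0)).astype(np.uint8)
cs=max(cv2.findContours(allc,0,2)[0],key=cv2.contourArea);r=cv2.minAreaRect(cs)
print("chute",r,ray(c,cv2.boxPoints(r),.055).round(4))
pts=P[allc>0];print("hist z",np.histogram(pts[:,2],bins=np.arange(0,.16,.01))[0])
S=5;im=cv2.resize(cv2.cvtColor(f,cv2.COLOR_RGB2BGR)[y0:y0+h,x0:x0+w],None,fx=S,fy=S,interpolation=2)
cv2.imwrite("pics/crop0.png",im)
E
```

```text
table z 0.0003112001639252737
243 202 [ 18 105 234] [ 0.516 -0.039  0.095]
225 190 [ 56   9 220] [0.556 0.015 0.055]
260 205 [ 60   9 221] [ 0.509 -0.089  0.055]
175 187 [ 15   4 243] [0.571 0.171 0.027]
207 190 [ 20  21 216] [0.554 0.066 0.084]
190 185 [ 23   4 243] [0.574 0.121 0.05 ]
block ((242.1629180908203, 202.03933715820312), (24.909950256347656, 14.945971488952637), 32.0053825378418) [[ 0.5176  0.0054  0.093 ]
 [ 0.5543 -0.0182  0.093 ]
 [ 0.5144 -0.0793  0.093 ]
 [ 0.478  -0.0555  0.093 ]] [[ 0.516  -0.0369  0.093 ]] [ 0.51671801 -0.03921854  0.09317757]
chute ((207.82693481445312, 193.36538696289062), (114.72794342041016, 40.007694244384766), 11.309932708740234) [[ 0.5251  0.2483  0.055 ]
 [ 0.6441  0.2254  0.055 ]
 [ 0.5689 -0.1148  0.055 ]
 [ 0.4513 -0.0887  0.055 ]]
hist z [   0  269  255  293  319 2223  241  139   72  382   19   30   47  204
    6]
```

View pics/crop0.png

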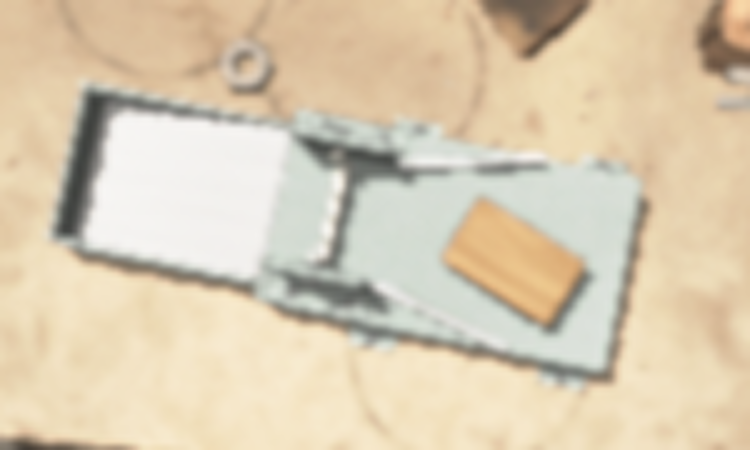

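The crop shows the ledge's feed corners at (642,180) and (607,377), the slide end corners at (88,87) and (55,238), and the block skewed about 20° to the chute. The nut is at (246,65), beside the slide. Next I'll fit the chute frame from these corners.

Run:
```python
from h import *
c=dict(np.load("top0.npz"));P=cloud(c);hsv=cv2.cvtColor(c["frame"],cv2.COLOR_RGB2HSV)
g=lambda a,z:ray(c,(np.array(a,float)+.0)/5-.4+[140,150],z)[:, :2]
F=g([(642,180),(607,377)],.055);E=g([(88,87),(55,238)],.06)
print(F,E,np.linalg.norm(F[0]-F[1]),np.linalg.norm(E[0]-E[1]))
fm,em=F.mean(0),E.mean(0);ex=(em-fm);L=np.linalg.norm(ex);ex/=L
print("L",L,"yaw",np.degrees(np.arctan2(ex[1],ex[0])))
# ledge plane side edges by depth: points at z .055
ey=np.array([-ex[1],ex[0]]);O=fm+.175*ex
print("O",O,"ex",ex)
Q=P[150:240,140:290].reshape(-1,3);l=np.c_[(Q[:,:2]-O)@ex,(Q[:,:2]-O)@ey,Q[:,2]]
m=abs(l[:,2]-.055)<.004
for a in np.arange(-.17,.04,.02):
    k=m&(abs(l[:,0]-a)<.01)
    if k.any(): print(round(a,3),l[k,1].min().round(4),l[k,1].max().round(4))
k=m&(abs(l[:,1])<.04);print("xmin ledge",l[k,0].min())
k=(l[:,2]>.11)&(l[:,2]<.14);print("high pts x",np.percentile(l[k,0],[0,10,50,90,100]).round(4),"y",np.percentile(l[k,1],[0,50,100]).round(4))
k=(l[:,2]>.08)&(l[:,2]<.13)&(abs(l[:,1])<.024)&(l[:,0]>-.03);print("flap-ish",np.c_[l[k]].round(3)[:12])
sub=np.zeros(hsv.shape[:2],bool);sub[150:240,140:290]=1
b=((hsv[...,0]<25)&(hsv[...,1]>70)&(abs(P[...,2]-.093)<.006)&sub).astype(np.uint8)
bc=max(cv2.findContours(b,0,2)[0],key=cv2.contourArea);ctr=ray(c,cv2.minAreaRect(bc)[0],.093)[0,:2]
bx=ray(c,cv2.boxPoints(cv2.minAreaRect(bc)),.093)[:,:2]
print("block chute",[(ctr-O)@ex,(ctr-O)@ey]);print(np.c_[(bx-O)@ex,(bx-O)@ey].round(4))
from bench import robot;s=robot.read_state();print(R.from_rotvec(s["ee_rot"]).as_matrix().round(3))
```

```text
[[ 0.56705534 -0.11478062]
 [ 0.44892262 -0.0911785 ]] [[0.62938033 0.2189823 ]
 [0.53813906 0.23832828]] 0.12046742409270216 0.09326969339481785
L 0.34018064633581135 yaw 77.13017613280475
O [0.5469679 0.0676242] ex [0.2227367  0.97487864]
-0.17 -0.0618 0.0575
-0.15 -0.0616 0.0581
-0.13 -0.0613 0.0583
-0.11 -0.0598 0.0584
-0.09 -0.0607 0.058
-0.07 -0.06 0.0583
-0.05 -0.0614 0.0584
-0.03 -0.0613 0.0587
-0.01 -0.0597 0.0582
0.01 -0.0604 0.059
0.03 -0.0604 0.0585
xmin ledge -0.17315596833336894
high pts x [-0.1204 -0.1024 -0.0692  0.0156  0.0313] y [-0.1492 -0.1131  0.0447]
flap-ish [[ 0.002 -0.021  0.094]
 [ 0.    -0.022  0.086]
 [ 0.003 -0.019  0.087]
 [-0.    -0.019  0.086]
 [ 0.001 -0.013  0.09 ]
 [ 0.003 -0.009  0.091]
 [ 0.    -0.01   0.09 ]
 [ 0.002 -0.006  0.091]
 [ 0.    -0.007  0.084]
 [ 0.002 -0.003  0.09 ]
 [ 0.001 -0.     0.091]
 [-0.     0.003  0.096]]
block chute [np.float64(-0.10880616882377069), np.float64(0.006893834177078964)]
[[-0.0672  0.0148]
 [-0.082  -0.0263]
 [-0.1504 -0.001 ]
 [-0.1354  0.0399]]
[[-0.911 -0.001  0.413]
 [-0.413  0.001 -0.911]
 [ 0.    -1.    -0.002]]
```

Block: centre at chute (-109, +8) mm, turned -20°. The plan has three steps:
1. Nudge its left rear side towards -y, which straightens and centres it.
2. Push it from behind with the fingers shut.
3. Draw the fingers back.

First move: align the tool with the chute and shut the fingers.

send_rows(series=[[0,0,0,0,-0.96,0,1],[0,0,0,0,-0.96,0,1],[0,0,0,0,-0.96,0,1],[0,0,0,0,-0.96,0,1],[0,0,0,0,-0.96,0,1],[0,0,0,0,-0.96,0,1],[0,0,0,0,-0.96,0,1],[0,0,0,0,-0.96,0,1],[0,0,0,0,0,0,1],[0,0,0,0,0,0,1]])

```text
time: 0.93
tcp_pos: [0.2579, -0.569, 0.2383]
ee_rot: [-1.093, 1.375, -1.373]
contact_force: [-0.8, 0.1, -0.2]
width: 0.266
```

```bash
cat >> h.py <<'E'
O=np.array([.5483,.0673]);ex=np.array([.2227,.9749]);ey=np.array([-.9749,.2227])
def st(tx=None,ty=None,tz=None):
    from bench import robot
    s=robot.read_state();p=s["tcp_pos"];m=R.from_rotvec(s["ee_rot"]).as_matrix()
    l=np.r_[(p[:2]-O)@ex,(p[:2]-O)@ey,p[2]]
    a=np.degrees(np.arctan2(m[1,2],m[0,2]))
    print("t",round(float(s["time"]),2),"chute",l.round(4),"yaw err",round(a+12.87,2),"tilt",m[:,1].round(3),"F",s["contact_force"].round(1),"w",round(float(s["width"]),3),"j",s["joints"].round(2))
    if tx is not None:
        d=np.r_[ex*(tx-l[0])+ey*(ty-l[1]),tz-l[2]];print("tool units",(m.T@d/.03).round(2))
E
python3 -c "
from h import *
st(-.135,.085,.20)"
```

```text
t 0.93 chute [-0.685   0.1414  0.2383] yaw err -0.12 tilt [-0.     0.001 -1.   ] F [-0.8  0.1 -0.2] w 0.266 j [ 1.32  0.72 -0.46  1.56  0.36  0.95  0.52]
tool units [-18.34   1.29   1.84]
```

send_rows(series=[[-0.92,0,0.1,0,0,0,1],[-0.92,0,0.1,0,0,0,1],[-0.92,0,0.1,0,0,0,1],[-0.92,0,0.1,0,0,0,1],[-0.92,0,0.1,0,0,0,1],[-0.92,0,0.1,0,0,0,1],[-0.92,0,0.1,0,0,0,1],[-0.92,0,0.1,0,0,0,1],[-0.92,0,0.1,0,0,0,1],[-0.92,0,0.1,0,0,0,1]])

```text
time: 1.77
tcp_pos: [0.3489, -0.3055, 0.2388]
ee_rot: [-1.093, 1.374, -1.375]
contact_force: [0.9, 0.2, 0.5]
width: 0.004
```

send_rows(series=[[-0.92,0,0.1,0,0,0,1],[-0.92,0,0.1,0,0,0,1],[-0.92,0,0.1,0,0,0,1],[-0.92,0,0.1,0,0,0,1],[-0.92,0,0.1,0,0,0,1],[-0.92,0,0.1,0,0,0,1],[-0.92,0.1,0.1,0,0,0,1],[-0.92,0.4,0.1,0,0,0,1],[-0.92,0.5,0.1,0,0,0,1],[0,0,0,0,0,0,1]])

```text
time: 2.6
tcp_pos: [0.4316, -0.0641, 0.2076]
ee_rot: [-1.095, 1.369, -1.364]
contact_force: [-0.0, 0.7, 0.1]
width: 0.008
```

```bash
python3 -c "
from h import *
st(-.135,.085,.077)"
```

```text
t 2.6 chute [-0.1541  0.0845  0.2076] yaw err 0.43 tilt [ 0.001  0.004 -1.   ] F [-0.   0.7  0.1] w 0.008 j [ 0.3   0.53 -0.39  2.14  0.37  0.54 -0.58]
tool units [-0.62  4.36 -0.01]
```

send_rows(series=[[-0.3,0.4,0,0,0,0,1],[-0.32,0.4,0,0,0,0,1],[0,0.6,0,0,0,0,1],[0,0.6,0,0,0,0,1],[0,0.6,0,0,0,0,1],[0,0.6,0,0,0,0,1],[0,0.6,0,0,0,0,1],[0,0.5,0,0,0,0,1],[0,0,0,0,0,0,1],[0,0,0,0,0,0,1]])

```text
time: 3.43
tcp_pos: [0.4338, -0.0526, 0.0795]
ee_rot: [-1.096, 1.373, -1.373]
contact_force: [0.2, -1.1, -0.4]
width: 0.002
```

Run:
```python
from h import *
from bench import robot
st(-.135,.0405,.077)
c=robot.camera("wrist")
cv2.imwrite("pics/w1.png",cv2.cvtColor(c["frame"],cv2.COLOR_RGB2BGR))
```

```text
t 3.43 chute [-0.1424  0.0849  0.0795] yaw err -0.02 tilt [-0.001 -0.001 -1.   ] F [ 0.2 -1.1 -0.4] w 0.002 j [ 0.08  0.78 -0.11  2.25  0.55  0.14 -0.77]
tool units [-0.25  0.08  1.48]
```

View pics/w1.png

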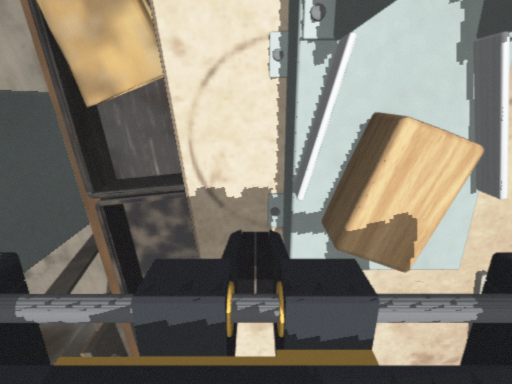

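The wrist view shows the shut fingers at (255,250), just left of the ledge edge. The block's near corner is at about (325,220), and the left guide at (330,120) is well ahead of them. Now the sideways nudge.

send_rows(series=[[-0.1,0.04,0.3,0,0,0,1],[-0.1,0.04,0.3,0,0,0,1],[0,0,0.2,0,0,0,1],[0,0,0.15,0,0,0,1],[0,0,0.15,0,0,0,1],[0,0,0.13,0,0,0,1],[0,0,0.13,0,0,0,1],[0,0,0.12,0,0,0,1],[0,0,0,0,0,0,1],[0,0,0,0,0,0,1]])

```text
time: 4.32
tcp_pos: [0.4789, -0.0563, 0.0773]
ee_rot: [-1.095, 1.372, -1.372]
contact_force: [0.3, 0.8, -0.4]
width: 0.006
```

```bash
cat >> h.py <<'E'
def block(c):
    P=cloud(c);hsv=cv2.cvtColor(c["frame"],cv2.COLOR_RGB2HSV);l=(P[...,:2]-O)
    X,Y=l@ex,l@ey
    b=((hsv[...,0]<25)&(hsv[...,1]>70)&(abs(P[...,2]-.093)<.006)&(abs(X+.06)<.13)&(abs(Y)<.07)).astype(np.uint8)
    cs=cv2.findContours(b,0,2)[0]
    if not cs: return print("no block")
    pts=np.c_[X[b>0],Y[b>0]].astype(np.float32)
    r=cv2.minAreaRect(pts);print("block",np.round(r[0],4),np.round(r[1],4),round(r[2],1),"n",b.sum());print(cv2.boxPoints(r).round(4).tolist())
E
python3 - <<'E'
from h import *
from bench import robot
st()
for n in("wrist","top"):
    c=robot.camera(n);block(c)
    if n=="wrist":cv2.imwrite("pics/w2.png",cv2.cvtColor(c["frame"],cv2.COLOR_RGB2BGR))
E
```

```text
t 4.32 chute [-0.1359  0.0401  0.0773] yaw err 0.06 tilt [ 0.  0. -1.] F [ 0.3  0.8 -0.4] w 0.006 j [ 0.14  0.8  -0.19  2.11  0.53  0.27 -0.73]
block [-0.1033 -0.0038] [0.0453 0.0726] 81.3 n 12048
[[-0.14259999990463257, -0.02070000022649765], [-0.07079999893903732, -0.031700000166893005], [-0.06390000134706497, 0.013100000098347664], [-0.13570000231266022, 0.02410000003874302]]
block [-0.0764 -0.0198] [0.038  0.0183] 41.3 n 54
[[-0.09669999778270721, -0.025499999523162842], [-0.08470000326633453, -0.03920000046491623], [-0.05609999969601631, -0.014100000262260437], [-0.0681999996304512, -0.00039999998989515007]]
```

View pics/w2.png

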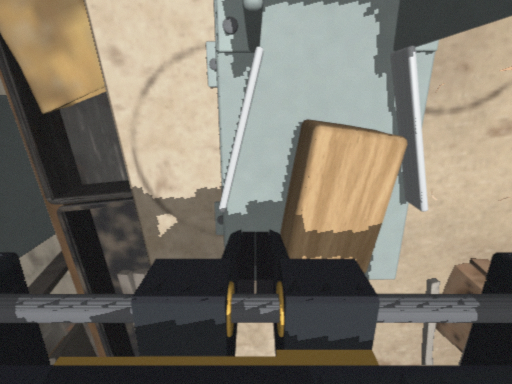

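The wrist view shows the block now at (300-405, 120-265), nearly straight: -9°, centre at chute (-103, -4). Flat pushing from behind will finish squaring it, so I'll go round behind it.

send_rows(series=[[0,0,-0.4,0,0,0,1],[0.5,0,0,0,0,0,1],[0.6,0,0,0,0,0,1],[0.6,0,0,0,0,0,1],[0,0,0,0,0,0,1],[0,0,0.6,0,0,0,1],[0,0,0.7,0,0,0,1],[0,0,0.6,0,0,0,1],[0,0,0,0,0,0,1],[0,0,0,0,0,0,1]])

```text
time: 5.25
tcp_pos: [0.5118, -0.1152, 0.0772]
ee_rot: [-1.094, 1.372, -1.371]
contact_force: [-0.5, -0.3, -0.5]
width: 0.008
```

Run:
```python
from h import *
from bench import robot
st(-.103,-.003,.077)
c=robot.camera("wrist");block(c)
```

```text
t 5.25 chute [-0.1861 -0.005   0.0772] yaw err 0.08 tilt [ 0.001  0.001 -1.   ] F [-0.5 -0.3 -0.5] w 0.008 j [ 0.3   0.83 -0.27  1.99  0.54  0.39 -0.61]
tool units [-2.77  0.01 -0.06]
block [-0.124  -0.0014] [0.0447 0.1143] 81.6 n 17511
[[-0.18379999697208405, -0.015200000256299973], [-0.07069999724626541, -0.03180000185966492], [-0.06419999897480011, 0.012400000356137753], [-0.17730000615119934, 0.029100000858306885]]
```

send_rows(series=[[-0.3,0,0,0,0,0,1],[-0.3,0,0,0,0,0,1],[-0.3,0,0,0,0,0,1],[-0.25,0,0,0,0,0,1],[-0.25,0,0,0,0,0,1],[-0.25,0,0,0,0,0,1],[-0.25,0,0,0,0,0,1],[-0.25,0,0,0,0,0,1],[-0.2,0,0,0,0,0,1],[0,0,0,0,0,0,1]])

```text
time: 6.13
tcp_pos: [0.5275, -0.0452, 0.0774]
ee_rot: [-1.095, 1.37, -1.369]
contact_force: [0.9, 1.1, 0.8]
width: 0.004
```

Run:
```python
from h import *
from bench import robot
st(-.000,-.00,.077)
c=robot.camera("wrist");block(c)
cv2.imwrite("pics/w3.png",cv2.cvtColor(c["frame"],cv2.COLOR_RGB2BGR))
```

```text
t 6.13 chute [-0.1143 -0.0047  0.0774] yaw err 0.2 tilt [ 0.001  0.001 -1.   ] F [0.9 1.1 0.8] w 0.004 j [ 0.15  0.83 -0.26  1.97  0.5   0.4  -0.71]
tool units [-3.81  0.02 -0.14]
block [-0.066   0.0007] [0.0444 0.0774] 89.9 n 14011
[[-0.10480000078678131, -0.021400000900030136], [-0.027400000020861626, -0.0215000007301569], [-0.027300000190734863, 0.02290000021457672], [-0.1046999990940094, 0.023000000044703484]]
```

View pics/w3.png

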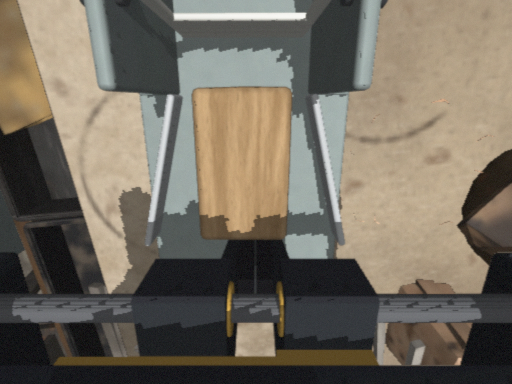

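The block is now square and centred (-66, +1), at (193-292, 87-240) between the guides, with the flap just ahead. I'll recentre the fingers and push on.

send_rows(series=[[0.1,-0.05,-0.14,0,0,0,1],[-0.2,0,0,0,0,0,1],[-0.25,0,0,0,0,0,1],[-0.25,0,0,0,0,0,1],[-0.25,0,0,0,0,0,1],[-0.25,0,0,0,0,0,1],[-0.25,0,0,0,0,0,1],[-0.25,0,0,0,0,0,1],[-0.25,0,0,0,0,0,1],[-0.2,0,0,0,0,0,1]])

```text
time: 7.02
tcp_pos: [0.5366, 0.0148, 0.0788]
ee_rot: [-1.095, 1.371, -1.371]
contact_force: [0.4, -0.9, 0.5]
width: 0.004
```

Run:
```python
from h import *
from bench import robot
st(0.0,-.00,.078)
c=robot.camera("wrist");block(c)
cv2.imwrite("pics/w4.png",cv2.cvtColor(c["frame"],cv2.COLOR_RGB2BGR))
```

```text
t 7.02 chute [-0.0538 -0.0003  0.0788] yaw err 0.11 tilt [ 0.  0. -1.] F [ 0.4 -0.9  0.5] w 0.004 j [ 0.03  0.83 -0.25  1.95  0.47  0.41 -0.79]
tool units [-1.79  0.03 -0.01]
block [-0.0102 -0.0001] [0.045  0.0676] 89.7 n 11629
[[-0.04410000145435333, -0.02250000089406967], [0.023499999195337296, -0.02280000038444996], [0.02370000071823597, 0.022199999541044235], [-0.04390000179409981, 0.02250000089406967]]
```

View pics/w4.png

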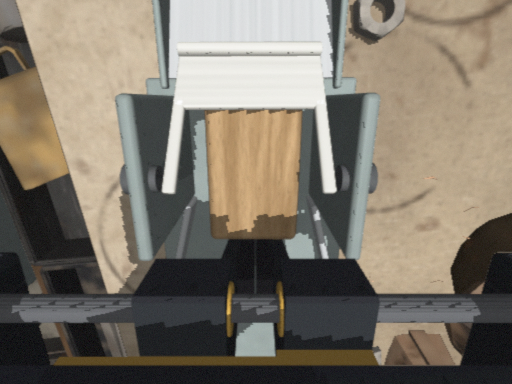

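The flap stands open over the block's front at (170-335, 45-190), the block is square in the throat, and the fingers are centred behind it at (255,250). I'll keep pushing.

send_rows(series=[[-0.18,0,0,0,0,0,1],[-0.18,0,0,0,0,0,1],[-0.18,0,0,0,0,0,1],[-0.18,0,0,0,0,0,1],[-0.18,0,0,0,0,0,1],[-0.18,0,0,0,0,0,1],[-0.18,0,0,0,0,0,1],[-0.18,0,0,0,0,0,1],[-0.18,0,0,0,0,0,1],[-0.18,0,0,0,0,0,1]])

```text
time: 7.9
tcp_pos: [0.5485, 0.0669, 0.0788]
ee_rot: [-1.095, 1.372, -1.372]
contact_force: [0.9, 0.5, -0.0]
width: 0.004
```

send_rows(series=[[0,0,0,0,0,0,1],[0,0,0,0,0,0,1],[0,0,0,0,0,0,1],[0,0,0,0,0,0,1],[0,0,0,0,0,0,1],[0,0,0,0,0,0,1],[0,0,0,0,0,0,1],[0,0,0,0,0,0,1],[0,0,0,0,0,0,1],[0,0,0,0,0,0,1]])

```text
time: 8.73
tcp_pos: [0.5484, 0.0662, 0.0788]
ee_rot: [-1.095, 1.372, -1.372]
contact_force: [-0.3, -0.5, 0.3]
width: 0.002
```

Run:
```python
from h import *
from bench import robot
st(0.008,-.00,.078)
c=robot.camera("wrist")
cv2.imwrite("pics/w5.png",cv2.cvtColor(c["frame"],cv2.COLOR_RGB2BGR))
```

```text
t 8.73 chute [-0.001  -0.0003  0.0788] yaw err 0.07 tilt [ 0. -0. -1.] F [-0.3 -0.5  0.3] w 0.002 j [-0.06  0.84 -0.25  1.9   0.44  0.45 -0.85]
tool units [-0.3   0.03 -0.01]
```

View pics/w5.png

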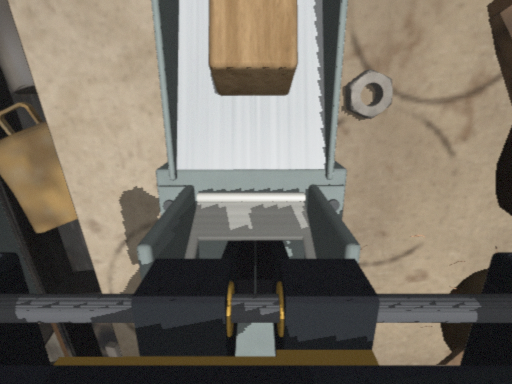

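The block has slid away down the slide at (210-298, 0-95), and the flap rests partly open ahead of the fingers at (195-305, 200). I'll draw back gently, then go up and clear.

send_rows(series=[[0.2,0,0,0,0,0,1],[0.25,0,0,0,0,0,1],[0.25,0,0,0,0,0,1],[0.3,0,0,0,0,0,1],[0.4,0,0,0,0,0,1],[0.5,0,0,0,0,0,1],[0.6,0,0,0,0,0,1],[0.7,0,0,0,0,0,1],[0.7,0,0,0,0,0,1],[0.7,0,0,0,0,0,1]])

```text
time: 9.62
tcp_pos: [0.517, -0.0705, 0.0788]
ee_rot: [-1.095, 1.372, -1.373]
contact_force: [0.2, -0.2, 0.3]
width: 0.006
```

send_rows(series=[[0.7,-0.3,0,0,0,0,1],[0.7,-0.6,0,0,0,0,1],[0.7,-0.7,0,0,0,0,1],[0.7,-0.7,0,0,0,0,1],[0.7,-0.7,0,0,0,0,1],[0.5,-0.7,0,0,0,0,1],[0.3,-0.3,0,0,0,0,1],[0,0,0,0,0,0,1],[0,0,0,0,0,0,1],[0,0,0,0,0,0,1]])

```text
time: 10.45
tcp_pos: [0.4885, -0.1935, 0.1981]
ee_rot: [-1.096, 1.373, -1.37]
contact_force: [-1.0, -0.2, -0.6]
width: 0.005
```

Run:
```python
from h import *
from bench import robot
st()
c=robot.camera("top");P=cloud(c);hsv=cv2.cvtColor(c["frame"],cv2.COLOR_RGB2HSV)
l=P[...,:2]-O;X,Y=l@ex,l@ey
b=(hsv[...,0]<25)&(hsv[...,1]>70)&(X>.03)&(X<.17)&(abs(Y)<.05)&(P[...,2]>.02)
print("block top px",b.sum(),"mid",np.median(X[b]),np.median(Y[b]),"x",X[b].min(),X[b].max())
k=(P[...,2]>.075)&(P[...,2]<.13)&(abs(Y)<.024)&(abs(X)<.08);print("flap pts x,z",np.c_[X[k],P[k][:,2]].round(3)[:10].tolist())
a=cv2.cvtColor(c["frame"],cv2.COLOR_RGB2BGR)[140:240,130:290]
cv2.imwrite("pics/t6.png",cv2.resize(a,None,fx=5,fy=5,interpolation=2))
```

```text
t 10.45 chute [-2.676e-01  2.000e-04  1.981e-01] yaw err 0.1 tilt [-0.001  0.001 -1.   ] F [-1.  -0.2 -0.6] w 0.005 j [ 0.56  0.65 -0.45  1.9   0.42  0.69 -0.36]
block top px 370 mid 0.12353599843872183 0.00035693611033253117 x 0.08674164850243486 0.1677366895972206
flap pts x,z [[0.001, 0.089], [0.003, 0.091], [0.0, 0.086], [0.002, 0.095], [0.0, 0.082], [0.001, 0.096], [0.001, 0.075], [0.001, 0.089], [-0.0, 0.076], [0.003, 0.091]]
```

View pics/t6.png

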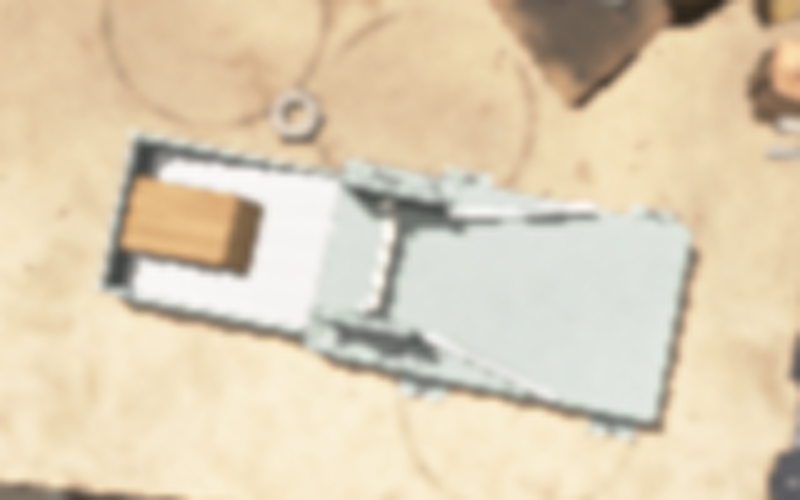

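The block is on the slide against the end wall at (120-260, 180-270). The flap hangs shut at (380,260), looking the same as at the start, and the nut is where it was. I'm handing in.

```bash
python3 -c "
from bench import robot
print(robot.job_done())"
```

```text
the job is handed in; nothing more can be done
None
```

The block went through the flap and down the slide, and I handed the job in at about 10.5 s. No verdict is reported.

**What I did:** I nudged the block's left rear side sideways with the shut fingertips, which took its skew from -20° to -9°. A flat push from behind then squared it and took it through the throat, with the flap standing open over it, until it slid away. After that I drew the fingers back and raised them clear of the chute.

**Last checks:**
- **Block:** it lies against the end wall. The middle of its visible part is about 124 mm past the hinge line and within 1 mm of the chute's middle.
- **Flap:** it hangs shut, with its plate points at x of about 0 to 3 mm, the same as at the start.
- **Forces:** the readings I took stayed around 1 N.
- **Bystanders:** the nut looks unmoved. I did not measure the clapper or the bell, but the fingers worked only over the chute and just beside it.

One automatic reading disagreed. During pushing, the block mask once picked up something besides the block and read it too long, so I ignored that value. The next wrist picture showed the block square and centred.

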